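# Hang the guard gate on its two pintles and swing it shut

## Task

Take the steel barred guard gate out of its wooden stand and hang it, standing well open (about square to the front of the grey test cell), by lowering its two knuckles over the cell's two upright pins at the same time until both rest fully home on their shoulders; feel for the pins gently, never forcing or dropping the gate on them. Then swing the hung gate shut against the rubber stop pad and leave it there, without disturbing the other things on the bench.

Things in the scene. Friction and masses are not known exactly. Their poses are not given: they have to be found in the camera images.
- gate: Loose barred steel gate, 0.3 to 0.6 kg. Origin: on its hinge axis at the underside of the lower knuckle. z: hinge axis, up. The gate reaches from the axis along its own -y to 190 mm; x is normal to its face. Top rail 14 mm thick, z = 100 to 125 mm, y = -14 to -190 mm: grip it from above. Bottom rail 10 mm thick, z = -30 to -12 mm. Centre of mass near y = -95, z = 50 mm.
- gate_grip (a point): A point in the middle of the gate's top rail, 70 mm from the hinge axis (gate frame y = -70 mm, z = 112.5 mm). The rail is 14 mm thick and 25 mm tall here; below it are upright bars 6 mm thick.
- gate_free (a point): End of the gate's top rail at its free edge, 190 mm from the hinge axis, mid-height of the rail.
- knuckle_top (a point): On the gate's hinge axis, underside of the upper of its two knuckles, 75 mm above the lower one's. Knuckles are tubes around the axis: bore 16.6 mm, outside 29 mm, 18 mm tall. With their play on the pins the hung gate sags about 0.04 rad, which is right.
- cell: Fixed grey steel test cell, 230 mm deep, 250 mm wide, walls 115 mm high, open on top and in front, an alternator inside. Origin: on the bench, centre of its front edge; x points into the cell, y to its left, z up. Shut, the gate's axes are parallel to the cell's; opening turns it clockwise seen from above: 90 degrees open is gate yaw = cell yaw - 90 degrees; it can open to 150.
- hinge_mid (a point): Fixed on the cell (its x = -20, y = 100, z = 45 mm), at lower shoulder height: the gate's origin comes to this height when home. The true pin axis, both pins alike, lies anywhere up to 9 mm from here along the cell's y (bar bolted in sideways slots) and exactly at this x; where is not measured: feel or see it. Once found it stays, the bar does not slide. Keep gate-to-cell contact under 40 N.
- upper_shoulder (a point): Fixed on the cell, 75 mm above hinge_mid: height of the upper shoulder. Two upright pins, one above the other, rise from the shoulders: 14 mm diameter, 24 mm tall, last 2 mm tapered to 12.4 mm. Each is on a 6 mm thick arm from a bar 25 mm behind (+x). Come in level with the lower knuckle between the arms (gate origin 24 to 50 mm above hinge_mid), then go down.
- stop_pad (a point): Fixed on the cell: centre of the face of the upright rubber stop pad at the cell's front right (cell frame x = -13, y = -90, z = 66 mm; 48 mm wide, 100 mm tall) that the free end of the shut gate rests against.
- stand: Fixed wooden stand, foot 160 x 90 mm, 12 mm thick, two rails 40 mm high over the bench, slot between them 14 mm wide, 120 mm long along its x. Origin: on the bench, centre of the foot. The gate stands upright in the slot on the foot (gate origin 42 mm above the bench), hinge edge to the stand's +x.
- alternator: Bystander: alternator standing in the cell, 116 mm diameter, 120 mm high, origin at its underside.
- pulley: Bystander: steel pulley, 60 mm diameter, 22 mm high, lying right of the cell.
- screwdriver: Bystander: screwdriver lying beside the stand.
- grease_jar: Bystander: white jar, 64 mm diameter, 70 mm high, behind the stand.
- starter: Bystander: starter motor, 180 mm long, 95 mm high, at the right of the bench.
- wrench: Bystander: wrench lying at the right of the bench.
- core: Bystander: used alternator, 108 mm diameter, 112 mm high, at the left of the bench.
Things that resemble listed ones, but are neither listed nor needed, are in the scene too. What is meant by the gate is not blue, and is the larger of those in its own colour.

How it is judged:
By the outcome, as a careful person would: the job done as asked, in the order asked, and still so for the second after the job is handed in, with the robot touching nothing.
It also fails if it takes over 72 s, if anything falls off the work surface, if the arm or the gripper's body presses on something with over 40 N, if the wrist force passes 120 N, or if a joint passes its speed limit or range.

## Robot

A 6-joint arm with a two-finger parallel gripper is mounted at the origin on the work surface. World frame = base frame: x ahead of the robot, y to its left, z up, the work surface at z = 0. Lengths are in mm, angles in rad, forces in N, time in s.
With the tool pointing down it reaches from about 300 to 775 mm from the base axis. Payload 14.6 kg.
Tool frame: the origin (TCP) lies on the centre line of the jaws, within the pads' length; the fingertips stand 19 mm ahead of it and the grasp point (between the pads) is the TCP (bot.tip_reach is the distance from the TCP to the fingertips, in mm); z points along the fingers, y is the line along which they close (so a half turn about z gives the same grasp; the last joint's range is limited). The gripper opens to 85 mm and grips with 20 to 120 N. Pads are 22 mm wide; open, the fingers measure 114 mm over their backs; the gripper's body (76 mm by 85 mm) begins 54 mm behind the grasp point. The pads swing forward as they close: fully open they stand 13 mm farther back than shut.
Start: joints at [-1.348, 0.3, 1.521, -0, 1.321, -0.067], TCP at [157.161, -527.058, 216.681] pointing down, gripper open.
Joint ranges: [-3.03, 3.03], [-0.79, 2.21], [0.23, 2.52], [-1.04, 4.18], [0, 3.07], [-2.55, 2.55]. Speed limits (rad/s): [2.22, 2.22, 2.57, 3.14, 3.14, 3.14].

## Interface

Orientations are given as a unit quaternion [w, x, y, z].
In Python, from rig import bot gives the robot as it stands. Calls block until the motion is done:
- bot.move_to(position, orientation): joint-space move of the TCP to a pose.
- bot.servo_line(position, attitude=None, speed=150, until_force=None): straight line of the TCP; attitude=None keeps the orientation; speed is the mean speed in mm/s. With until_force (N) it stops when the force on the tool has changed by that much, and returns True; else False.
- bot.move_joints(angles): joint-space move.
- bot.move_gripper(opening, grip_force=None): finger opening in mm; grip_force is the grip in N (None keeps the last); returns when the fingers have stopped.
- bot.dwell(seconds).
- bot.ik(position, orientation): joint angles nearest the present ones, or None.
- bot.read_state(): the state.
- bot.read_camera(name): name is "side" or "top" or "wrist"; returns a dict with "image" (420x560x3 uint8, blue, green, red), "depth" (420x560 float32, mm along the optical axis (not along the pixel's ray), 0 where there is no reading), "fovy" (degrees; the focal length in pixels is half the picture's height over the tangent of half this angle, whatever the lens; pixels are square), "cx", "cy" (the principal point, pixels), "eye" and "attitude" of the camera in the world; the wrist camera has in their place "mount" (4x4, takes a point from camera to tool coordinates, whose origin is the TCP and whose axes are the flange's). Camera axes: x right, y down, z forward; pixel columns grow to the right and rows downward; lengths in mm; the calibration is good to about 2 mm. A picture is of the moment at which its call begins: read the wrist's pose just before it.
A pose or a line that the arm cannot do raises bot.MotionError and nothing moves.
- bot.finish_job(): hands the job in; it is judged then, once.
The state is a dict: "clock": time; "joint_positions": joint angles; "qvel": joint speeds; "effort": joint torques, N m; "ee_pos": TCP position; "tool_rot": TCP orientation; "ft_force": force on the tool from outside, world axes, zero at the start; "moment": the same for the moment, N m; "grip_width": finger opening in mm; "grip_force": force on a finger pad.
Only numpy, scipy, OpenCV 4.12 (cv2) and the standard library are available. Lean on these libraries where they do the work, as an engineer would, in place of code of your own. Each camera call takes 0.05 s, during which the arm holds its last target. There are 200 camera calls.

## Working session

There is one attempt and no reset: what is moved stays moved. The work goes in short steps, each a Python script; the robot and the scene stay as the last script left them, time stands still between calls to the robot, and variables do not carry over. Pictures are saved under pics/ and viewed, at most 10 in all, crops included, and the job is handed in when it is done.

```bash
mkdir -p pics; cat > h.py <<'E'
import numpy as np, cv2, pickle
from scipy.spatial.transform import Rotation as R
from rig import bot
def rot(q): return R.from_quat([q[1],q[2],q[3],q[0]])
def quat(r): x,y,z,w=r.as_quat(); return [w,x,y,z]
def snap(name,f):
    s=bot.read_state(); c=bot.read_camera(name); c['state']=s
    if 'mount' in c:
        T=np.eye(4); T[:3,:3]=rot(s['tool_rot']).as_matrix(); T[:3,3]=s['ee_pos']; M=T@np.array(c['mount'])
    else:
        M=np.eye(4); a=np.array(c['attitude']); M[:3,:3]=a if a.shape==(3,3) else rot(a).as_matrix(); M[:3,3]=c['eye']
    c['M']=M; pickle.dump(c,open(f'pics/{f}.pkl','wb')); cv2.imwrite(f'pics/{f}.png',c['image']); return c
def load(f): return pickle.load(open(f'pics/{f}.pkl','rb'))
def foc(c): return c['image'].shape[0]/2/np.tan(np.radians(c['fovy'])/2)
def cloud(c):
    d=c['depth']; v,u=np.mgrid[:d.shape[0],:d.shape[1]]; f=foc(c)
    P=np.stack([(u-c['cx'])/f*d,(v-c['cy'])/f*d,d],-1)@c['M'][:3,:3].T+c['M'][:3,3]
    P[d<=0]=np.nan; return P
def down(yaw): # tool z down; tool y axis at heading yaw+pi/2... x axis at heading yaw
    return R.from_euler('z',yaw)*R.from_euler('x',np.pi)
E
python3 - <<'E'
from h import *
a=snap('top','top0'); b=snap('side','side0')
print(a['fovy'],a['M'],b['fovy'],b['M'],bot.read_state())
E
```

```text
57.549886260612716 [[ 2.52347688e-02 -9.84916228e-01  1.71181862e-01  4.33705918e+02]
 [-9.99567740e-01 -2.74430474e-02 -1.05457545e-02  1.12165266e+01]
 [ 1.50844367e-02 -1.70841747e-01 -9.85183007e-01  1.09086073e+03]
 [ 0.00000000e+00  0.00000000e+00  0.00000000e+00  1.00000000e+00]] 52.02115278566334 [[-9.74563624e-01 -1.33807865e-01  1.79780974e-01  3.66904398e+02]
 [-2.24105734e-01  5.87362771e-01 -7.77677051e-01  8.73954253e+02]
 [-1.53734571e-03 -7.98185712e-01 -6.02409501e-01  7.86782324e+02]
 [ 0.00000000e+00  0.00000000e+00  0.00000000e+00  1.00000000e+00]] {'clock': 0.1, 'joint_positions': array([-1.34757283e+00,  3.00439869e-01,  1.52154346e+00,  9.06790598e-06,
        1.32069449e+00, -6.66198024e-02]), 'qvel': array([ 1.07537171e-03, -5.87531156e-04, -2.05742703e-03, -3.29635956e-04,
       -5.76994587e-05, -3.57066972e-05]), 'effort': array([ 2.56987165e-03, -5.44377851e+01, -3.62370729e+01, -2.97126739e-06,
        3.06983427e-03, -1.04221280e-05]), 'ee_pos': array([ 157.12837028, -526.83430444,  216.15436597]), 'tool_rot': array([-5.41267720e-04,  9.89517241e-01,  1.44413766e-01, -3.80633131e-05]), 'ft_force': array([ 1.94726861, -0.95302398,  0.28944694]), 'moment': array([ 0.01032503, -0.0344276 ,  0.01688196]), 'grip_force': 0.0, 'grip_width': 85.39534672227055}
```

View pics/top0.png

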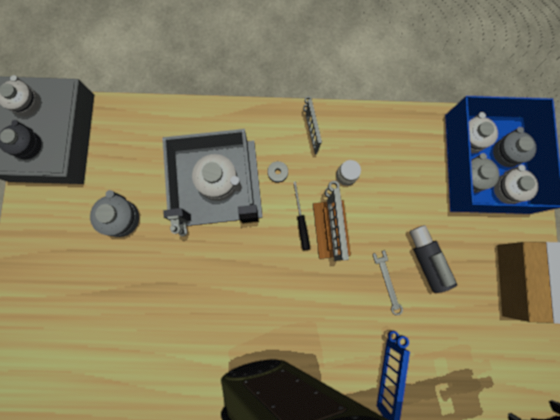

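View pics/side0.png

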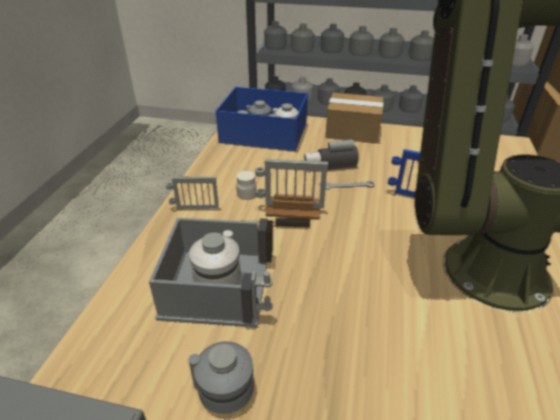

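Top view. Gate candidates are the grey barred gate in the wooden stand at (335,222), a smaller grey gate at (313,127) and a blue gate at (394,375). I choose the one in the stand because it is grey and larger. The cell is at (212,178), its hinge bracket at (178,222) and its stop pad at (248,213). The side view agrees: gate (295,185), pins (265,290).

```bash
python3 - <<'E'
from h import *
c=load('top0'); im=c['image']
A=cv2.resize(im[175:270,300:365],None,fx=6,fy=6,interpolation=cv2.INTER_CUBIC)
B=cv2.resize(im[125:245,155:265],None,fx=4.7,fy=4.7,interpolation=cv2.INTER_CUBIC)[:570]
A=cv2.resize(A,(390,570)); B=cv2.resize(B,(400,564)) if 0 else B
W=np.zeros((570,800,3),np.uint8); W[:,:390]=A; b=B[:, :410]; W[:b.shape[0],390:390+b.shape[1]]=b
cv2.imwrite('pics/crop1.png',W)
P=cloud(c)
np.set_printoptions(precision=0,suppress=True,linewidth=200)
# gate top rail: high points near
m=np.zeros(P.shape[:2],bool); m[175:275,300:365]=1
for lo,hi in [(130,150),(150,175),(175,220)]:
    q=P[m&(P[...,2]>lo)&(P[...,2]<hi)]; print(lo,len(q), q.min(0) if len(q) else '', q.max(0) if len(q) else '')
q=P[m&(P[...,2]>152)&(P[...,2]<185)]
mu=q[:,:2].mean(0); u,s,vt=np.linalg.svd(q[:,:2]-mu); d=vt[0]; 
if d[0]<0:d=-d
t=(q[:,:2]-mu)@d; n=(q[:,:2]-mu)@[-d[1],d[0]]
print('gate mu',mu,'dir',np.degrees(np.arctan2(d[1],d[0])),t.min(),t.max(),n.min(),n.max(), np.median(q[:,2]))
m[:]=0; m[120:245,150:270]=1
q=P[m&(P[...,2]>105)&(P[...,2]<121)]
print('cell',len(q)); r=cv2.minAreaRect(q[:,:2].astype(np.float32)); print(r, cv2.boxPoints(r))
np.save('pics/cellwall.npy',q)
for v in range(200,236,2): print(v,P[v,166:192:2,2], P[v,240:260:2,2])
E
```

```text
130 96 [ 458. -162.  130.] [ 659. -119.  150.]
150 486 [ 457. -161.  151.] [ 631. -127.  170.]
175 0  
gate mu [ 543. -144.] dir 7.109082627041598 -86.31013582145437 88.46559401456642 -8.479564793544208 6.636616248596874 165.3756227282629
cell 2010
((659.5107421875, 199.61325073242188), (259.562255859375, 236.2830047607422), 10.38626480102539) [[511. 292.]
 [553.  60.]
 [808. 107.]
 [766. 339.]]
200 [113. 118. 104.  77.  58.  32.  14.  10.   6.  10.   9.   9.  14.] [ 11.  10.  10.  10.  12. 113.  69.  12.   9.   9.]
202 [113. 115. 104.  79.  60.  36.  17.  12.  12.   9.   9.  12.  11.] [ 10.  12.  11.  nan  11. 114.  87.  13.  12.  12.]
204 [113. 114. 104.  83.  61.  38.  17.   9.   9.  10.  10.  13.   7.] [ 13.  12.  11.  13.  11. 105.  98.  12.   9.  11.]
206 [114. 117. 106.  86.  62.  41.  21.  11.  10.   9.  11.   9.  13.] [ 13. 119. 118. 116. 120. 121. 117. 118.   9.   9.]
208 [  0. 113. 108.  87.  67.  47.  15.  11.  14.  10.  11.  11.  12.] [122. 118. 122. 120. 119. 120. 118. 118.  82.  12.]
210 [118. 120. 119. 120. 117. 120. 119. 124. 109.  12.  11.  10.  13.] [118. 117. 117.
[... 719 characters left out ...]
5. 48. 44. 40. 35. 27. 26. 20. -3.]
224 [  1.  -2. 120. 118. 120. 121. 117.  55.  46.  45.  15.  14.  11.] [-2. -0. -2. -0.  1. -3. -2. -5. -2.  2.]
226 [ -1.  -5.   0. 143. 135. 117. 117.  42.  44.  46.   4.  -1.  -3.] [-3. -1. -1. -3. -0. -1. -2. -2. -4.  1.]
228 [ -0.  -3. 142. 144. 143. 125. 119.  43.  45.  42.  -0.  -3.  -3.] [ 1. -4.  2.  1.  0. -5.  1.  2. -1. -2.]
230 [  0.  -0. 140. 144. 139. 124. 118.  69.  61.  48.   2.  -4.  -0.] [-2. -5. -4.  3. -3.  1. -2.  2.  0. -4.]
232 [ -3.   1.   2. 118. 115. 122. 116.  68.  60.  47.  39.   2.   1.] [ 0. -2. -2. -3.  1. -3. -4. -5. -2. -4.]
234 [ 1. -3. -1. -2. -4.  0. 43. 55. 49. 46. -1.  1. -3.] [-1. -2. -2. -2. -1. -2. -3. -2. -0. -0.]
```

View pics/crop1.png

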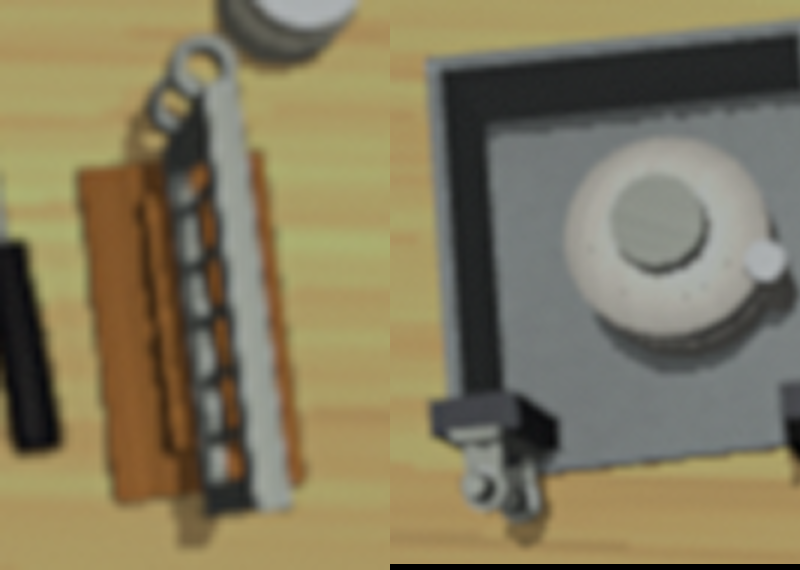

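The left half of the crop confirms the choice: a grey barred gate with two knuckles at its +x end, standing in the stand. The right half shows the two pins at about crop (485,487) and (525,500). Next I'll refine the cell yaw and look at the pins with the wrist camera.

```bash
python3 - <<'E'
from h import *
np.set_printoptions(precision=1,suppress=True,linewidth=200)
c=load('top0'); P=cloud(c)
q=np.load('pics/cellwall.npy')[:,:2]; q=q[(q[:,1]>50)]
best=[]
for a in np.arange(-5,20,.25):
    r=np.radians(a); X=q@[np.cos(r),np.sin(r)]; Y=q@[-np.sin(r),np.cos(r)]
    best.append((sum((np.histogram(Z,np.arange(Z.min(),Z.max(),3))[0].astype(float)**2).sum() for Z in (X,Y)),a))
print(sorted(best)[-4:]); a=np.radians(sorted(best)[-1][1])
print('extent', (q@[np.cos(a),np.sin(a)]).min(),(q@[np.cos(a),np.sin(a)]).max(),(q@[-np.sin(a),np.cos(a)]).min(),(q@[-np.sin(a),np.cos(a)]).max())
m=np.zeros(P.shape[:2],bool); m[222:236,162:182]=1
h=P[m&(P[...,2]>137)&(P[...,2]<148)]; print('pin',h.mean(0),len(h))
w=bot.read_camera('wrist'); M=np.array(w['mount']); print(M,w['fovy'])
hp=h.mean(0)
for yaw in (0,np.pi/2,-np.pi/2,np.pi):
    o=down(yaw); Rm=o.as_matrix(); cam=Rm@M[:3,:3]; 
    pos=hp-cam[:,2]*260-Rm@M[:3,3]
    print(yaw,pos,cam[:,2],bot.ik(pos,quat(o)))
# grip pose options at the stand and hung
for y in (7.1,187.1): print(y,bot.ik([575,-140,154.5],quat(down(np.radians(y)))), bot.ik([hp[0]-70,hp[1]-12,157],quat(down(np.radians(y+3)))),bot.ik([hp[0]+12,hp[1]-70,157],quat(down(np.radians(y+93)))))
E
```

```text
[(np.float64(165914.0), np.float64(7.5)), (np.float64(166034.0), np.float64(8.25)), (np.float64(167752.0), np.float64(8.75)), (np.float64(169516.0), np.float64(8.5))]
extent 549.1553133355001 808.6297298093665 -21.571419193925912 215.2488720856112
pin [525.4 268.9 142.4] 24
[[   0.    -1.    -0.3   73.7]
 [   1.     0.    -0.     0.2]
 [   0.    -0.3    1.  -158.2]
 [   0.     0.     0.     1. ]] 60.91119022016651
0 [526.3 268.9 233.3] [-0.3  0.  -1. ] [ 0.4  0.4  1.4 -0.   1.4  2. ]
1.5707963267948966 [525.4 269.8 233.3] [-0.  -0.3 -1. ] [ 0.4  0.4  1.4 -0.   1.4  0.4]
-1.5707963267948966 [525.4 268.  233.3] [ 0.   0.3 -1. ] None
3.141592653589793 [524.5 268.9 233.3] [ 0.3 -0.  -1. ] [ 0.4  0.4  1.4  0.   1.4 -1.2]
7.1 [-0.3  0.4  1.5 -0.   1.2  1.1] [ 0.4  0.3  1.7 -0.   1.2  1.8] [ 0.3  0.4  1.5 -0.   1.2  0.1]
187.1 [-0.3  0.4  1.5  0.   1.2 -2. ] [ 0.4  0.3  1.7  0.   1.2 -1.3] None
```

```bash
python3 - <<'E'
from h import *
np.set_printoptions(precision=1,suppress=True,linewidth=200)
q=quat(down(np.radians(8.5))); d=np.array([np.cos(np.radians(8.5)),np.sin(np.radians(8.5)),0])
bot.move_to(np.array([525,269,260])-73*d,q); bot.dwell(.3)
a=snap('wrist','pin1')
q7=quat(down(np.radians(7.1)))
bot.move_to([575,-140,255],q7); bot.dwell(.3)
b=snap('wrist','gate1')
print(a['state']['ee_pos'],b['state']['ee_pos'],b['state']['clock'],b['state']['ft_force'])
w=np.hstack([cv2.resize(x['image'],(400,300)) for x in (a,b)]); 
cv2.imwrite('pics/both.png',w)
E
```

```text
[452.9 258.1 260. ] [ 575.1 -139.5  255.1] 5.2917 [-0.2 -0.3 -1. ]
```

View pics/both.png

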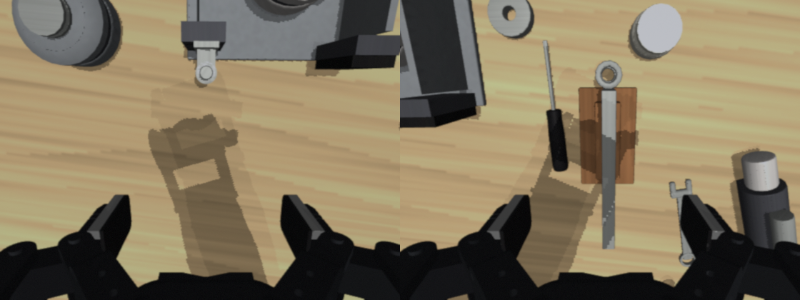

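Left half: pin top at about full-frame (287,101), with the cell's front edge along row 82. Right half: upper knuckle bore at about (291,104), with the rail running down column 291. I'll enlarge both.

```bash
python3 - <<'E'
from h import *
a=load('pin1'); b=load('gate1')
A=cv2.resize(a['image'][75:125,260:320],None,fx=6.6,fy=6.6,interpolation=cv2.INTER_CUBIC)
B=cv2.resize(b['image'][75:125,260:320],None,fx=6.6,fy=6.6,interpolation=cv2.INTER_CUBIC)
cv2.imwrite('pics/z1.png',np.hstack([A,B]))
np.set_printoptions(precision=1,suppress=True,linewidth=220)
P=cloud(a); Q=cloud(b)
# cell yaw: outline of floor front edge (bench->cell floor z jump), columns 315..435
e=[]
for u in range(316,436,4):
    col=P[60:110,u,2]; k=np.where(col<4.5)[0]
    k=[i for i in range(50) if col[i]>6]
    if k: e.append(P[60+max(k),u,:2])
e=np.array(e); f=np.polyfit(e[:,1],e[:,0],1); print('front edge yaw deg',np.degrees(np.arctan(-f[0])),np.abs(np.polyval(f,e[:,1])-e[:,0]).max(), e[0],e[-1])
# post
for v in range(35,112,4): print(v,P[v,256:316:4,2])
# rail edges of gate
pts=Q[(Q[...,2]>158)&(Q[...,2]<176)&(np.arange(420)[:,None]<345)]
print(len(pts),np.median(pts[:,2]))
mu=pts[:,:2].mean(0);vt=np.linalg.svd(pts[:,:2]-mu)[2][0]; vt=vt*np.sign(vt[0]); print('gate',mu,np.degrees(np.arctan2(vt[1],vt[0])), ((pts[:,:2]-mu)@vt).min(),((pts[:,:2]-mu)@vt).max())
E
```

```text
front edge yaw deg 7.954435883814306 0.44014336786040076 [552.2 242.4] [569.6 118.8]
35 [120.1 120.4 122.7 120.9 120.2 121.5 119.8 120.6 121.9 120.4 118.9 120.3 120.3 119.5 120.6]
39 [120.6 121.6 122.2 121.5 120.7 120.4 119.9 120.4 121.4 121.  121.1 121.2 121.5 121.1 120.3]
43 [120.2 121.6 122.6 120.2 120.6 122.  120.6 120.3 121.5 119.9 120.8 119.9 119.8 120.1 122. ]
47 [120.7 121.  120.8 120.5 120.7 121.6 120.6 121.2 121.3 121.4 121.5 120.6 121.7 120.8 121.6]
51 [120.7 120.  120.7 120.1 120.8 120.9 121.7 120.6 121.3 121.  120.5 121.2 121.2 121.4 122. ]
55 [120.9 121.5 121.  120.3 120.8 120.7 121.2 120.6 121.5 119.4 120.8 122.3 121.8 121.3 121. ]
59 [113.9 113.9 113.8 114.4 135.7 134.7 135.5 135.5 135.  137.4 136.5 135.5 137.1 114.7 116.2]
63 [  1.7  86.3  84.5  85.6 137.2 136.2 135.8 135.6 135.6 136.1 135.  136.8 135.3  89.8  88.4]
67 [  1.   51.   50.9  51.5 126.3 126.7 126.7 126.7 125.9 127.  127.  127.3 127.2  53.3  13.5]
71 [  0.   -1.3  12.4  13.   11.5 120.8 121.  122.4 122.1 122.1 121.1 120.9  13.6  13.8  13.2]
75 [  0.4   1.8  11.6  12.8  11.8 120.2 120.4 123.  122.  120.9 1
[... 286 characters left out ...]
1.5 120.    2.    1.7  -0.4]
91 [  0.5   1.3   0.4   1.1   1.4 120.5 120.2 121.4 120.6 121.4 121.1 120.9   2.    0.8  -0.7]
95 [  0.3   2.4   0.4   1.6   1.2 121.  120.6 144.5 145.  145.1 120.6 121.1   1.5   0.8  -0.5]
99 [  1.4   0.5   0.2   2.6  -0.3 120.5 144.2 144.7 145.9 145.7 144.1 121.3   0.7   1.    1.2]
103 [  0.8   1.8  -0.2   0.6   0.8 122.1 146.3 144.7 144.5 145.1 144.3 119.5   0.1   0.7   0.2]
107 [  2.1   0.3   0.6   0.8   0.6 121.2 120.9 145.  145.1 144.2 120.8 120.6  -0.5   0.2   2.4]
111 [  1.8   0.5   0.6   0.9   1.    0.6 120.6 119.9 142.7 121.8 120.8   0.7   0.    0.9   1.2]
4156 167.93760707851575
gate [ 558.3 -144.3] 7.189688752341907 -94.57353554536685 77.1998787272746
```

View pics/z1.png

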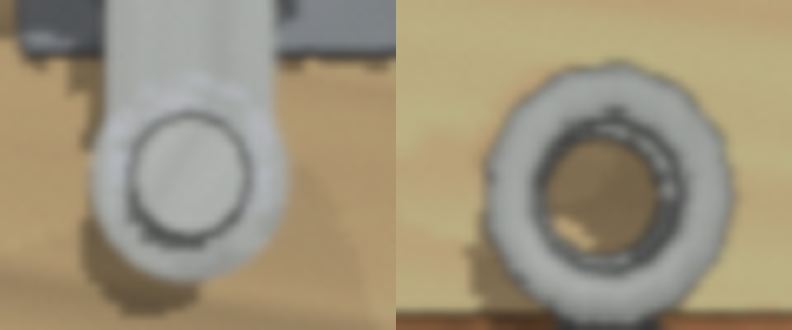

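Pin top centre is at pixel (288.5,101.2). The knuckle bore centre is at (292.0,103.8).

```bash
cat >> h.py <<'E'
def ray(c,u,v,z):
    r=c['M'][:3,:3]@np.array([(u-c['cx'])/foc(c),(v-c['cy'])/foc(c),1]); o=c['M'][:3,3]
    return o+r*(z-o[2])/r[2]
E
python3 - <<'E'
from h import *
np.set_printoptions(precision=2,suppress=True)
a=load('pin1'); b=load('gate1')
pin=ray(a,288.5,101.2,144); kn=ray(b,292,103.8,135); print(pin,kn)
yc=np.radians(8.0); yg=np.radians(7.19)
g=kn-70*np.array([np.cos(yg),np.sin(yg),0]); print('grip',g)
q=quat(down(yg))
bot.move_gripper(45)
bot.servo_line([g[0],g[1],154.5],q,speed=90)
print(bot.move_gripper(5,grip_force=60)); s=bot.read_state(); print(s['grip_width'],s['grip_force'],s['ft_force'],s['ee_pos'])
f0=s['ft_force']
bot.servo_line([g[0],g[1],230],speed=70); bot.dwell(.3)
s=bot.read_state(); print(s['ft_force']-f0,s['moment'],s['ee_pos'],s['clock'],s['grip_width'])
c=snap('wrist','held')
A=c['image'][60:140,230:350]; cv2.imwrite('pics/held_z.png',cv2.resize(A,None,fx=6.6,fy=6.6,interpolation=cv2.INTER_CUBIC))
P=cloud(c); pts=P[(P[...,2]>232)&(P[...,2]<255)&(np.arange(420)[:,None]<300)&(abs(np.arange(560)-290)<25)]
print(len(pts)); t=np.polyfit(pts[:,0],pts[:,2],1); print('pitch',t[0])
E
```

```text
[528.13 268.9  144.  ] [ 649.12 -133.23  135.  ]
grip [ 579.67 -141.99  135.  ]
False
5.191823794729276 0.0 [-0.28  0.02  1.26] [ 579.69 -141.98  154.56]
[ 0.2  -0.09 -1.8 ] [0.06 0.   0.  ] [ 579.64 -141.98  229.85] 9.075 5.24616100426406
203
pitch 0.04465414129701869
```

View pics/held_z.png

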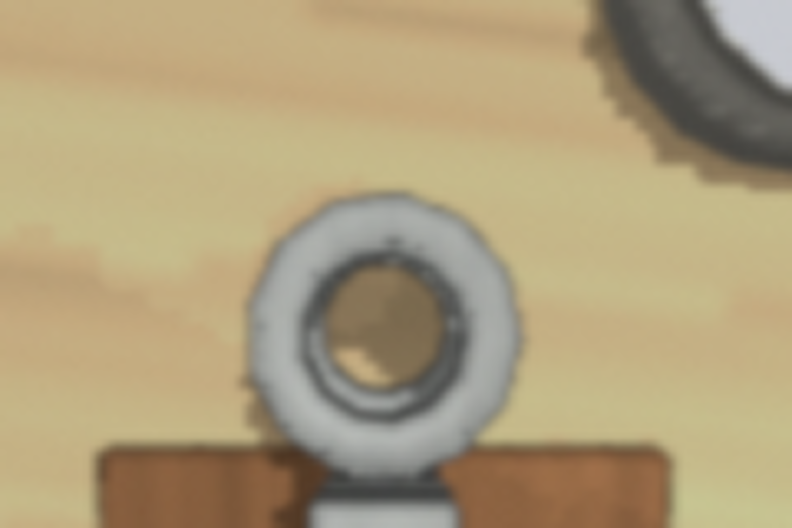

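```bash
python3 - <<'E'
from h import *
c=load('held'); P=cloud(c)
np.set_printoptions(precision=1,suppress=True)
m=(P[...,2]>160)&(P[...,2]<176); pts=P[m]; mu=pts[:,:2].mean(0); print(len(pts),mu,pts.min(0),pts.max(0))
T=np.eye(4); print(rot(c['state']['tool_rot']).as_matrix())
E
```

```text
4266 [ 563.  -143.7] [ 459.6 -162.9  160.4] [ 635.6 -127.9  170.3]
[[ 1.   0.1 -0. ]
 [ 0.1 -1.   0. ]
 [-0.  -0.  -1. ]]
```

View pics/held.png

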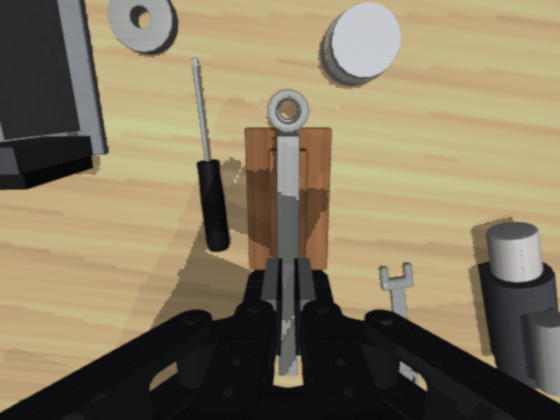

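```bash
python3 - <<'E'
from h import *
np.set_printoptions(precision=2,suppress=True)
c=load('held'); kn=ray(c,287.7,109.6,135); print(kn,bot.tip_reach)
x,y,_=bot.read_state()['ee_pos']
bot.move_gripper(45); print(bot.read_state()['grip_width'])
bot.servo_line([x,y,154.5],speed=90)
snap('wrist','d0'); s=bot.read_state(); print(s['grip_width'],s['ee_pos'],s['ft_force'])
print(bot.move_gripper(10,grip_force=60)); s=bot.read_state();print(s['grip_width'],s['grip_force'],s['clock'],s['ft_force'])
bot.dwell(.3); s=bot.read_state();print(s['grip_width'],s['grip_force'],s['clock'],s['ft_force'])
snap('wrist','d1')
cv2.imwrite('pics/dd.png',np.hstack([cv2.resize(load(k)['image'],(400,300)) for k in('d0','d1')]))
E
```

```text
[ 649.44 -132.96  135.  ] 19.0
45.54616143158046
45.1013830739828 [ 579.97 -142.09  155.23] [ 0.01  0.07 -0.09]
False
9.937220972489284 0.0 11.0667 [0.97 0.15 0.12]
10.210667505792024 0.0 11.3667 [0.63 0.5  0.09]
```

View pics/dd.png

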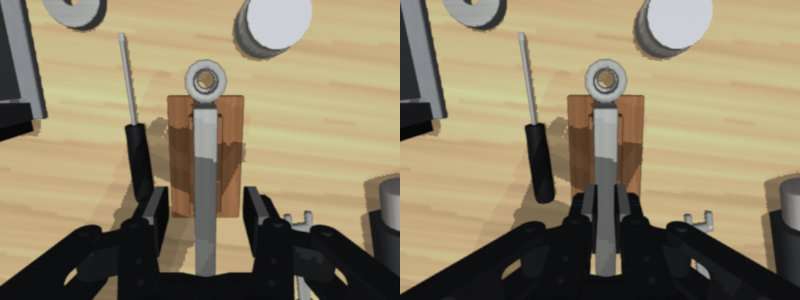

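```bash
python3 - <<'E'
from h import *
np.set_printoptions(precision=1,suppress=True,linewidth=200)
c=load('d1'); P=cloud(c); s=c['state']
print(s['joint_positions'],s['ee_pos'],s['grip_width'])
for v in range(240,330,8): print(v,P[v,264:316:4,2])
for v in range(250,300,12): print(v,P[v,268,:],P[v,290,:])
w=np.array(s['ee_pos']); M=c['M']
for z in (19,0,-20):
    for x in (11,0,-11):
        p=w+rot(s['tool_rot']).apply([x,5,z]); q=M[:3,:3].T@(p-M[:3,3]); print(x,z,q[0]/q[2]*foc(c)+c['cx'],q[1]/q[2]*foc(c)+c['cy'],q[2])
cc=c['image'][225:345,220:360]; cv2.imwrite('pics/d1z.png',cv2.resize(cc,None,fx=5,fy=5,interpolation=cv2.INTER_CUBIC))
E
```

```text
[-0.3  0.5  1.5 -0.   1.2  1.1] [ 579.6 -142.   154.5] 10.210667505792024
240 [ 12.7  40.1 168.7 168.2 168.4 168.  169.  167.9 168.1 166.9  39.8  41.2  13. ]
248 [ 12.6  41.2 167.  167.8 167.6 168.2 168.8 167.9 168.  167.7  40.8  41.5  14.3]
256 [ 12.1  41.5 167.7 167.8 167.6 167.2 168.3 167.7 169.1 168.2  41.2  40.5  13.3]
264 [178.9 179.3 179.2 170.8 167.4 169.1 167.8 168.5 168.3 179.4 179.2 179.5 179.6]
272 [185.4 187.8 186.7 172.3 167.4 168.1 168.7 167.2 167.4 182.3 187.8 186.7 187.1]
280 [193.7 193.4 193.3 172.8 168.9 168.  168.3 167.7 167.8 183.4 194.  192.9 194.2]
288 [199.8 199.6 199.1 173.9 168.5 168.7 168.1 167.9 167.8 184.5 199.5 198.3 199.1]
296 [205.  204.8 205.  174.2 167.7 167.2   nan 168.4 166.9 186.  206.6 205.6 204.9]
304 [206.6 207.7 207.8 175.5 168.  168.5 168.2 167.6 168.8 187.1 207.1 206.9 212. ]
312 [216.1 207.  207.7 168.7 168.2 167.6 168.2 168.4 167.6 187.3 207.3 208.2 216.1]
320 [220.5 206.4 207.2 168.5 167.6 169.  168.7 167.6 167.8 188.6 208.1 212.4 220.7]
328 [220.9 207.6 207.3 167.8 167.6 168.5 167.9 168.3 167.8 167.8 207.4 213.6 224.7]
250 [ 536.9 -130.9   40.1] [ 592.4 -141.3  167.6]
262 [ 589.8 -132.4  177. ] [ 587.1 -142.   168.5]
274 [ 590.2 -133.   188.6] [ 580.8 -142.8  167.4]
286 [ 590.3 -133.5  198.1] [ 574.4 -143.6  166.6]
298 [ 590.5 -134.   206.6] [ 569.4 -144.3  168.5]
11 19 297.4256275186276 229.1084615020536 187.71365927878784
0 19 297.25914428458424 248.53268235310426 190.87231658660858
-11 19 297.09808145815197 267.3244839990308 194.03097389442928
11 0 298.4324901365995 242.4918783047171 169.5138402057835
0 0 298.2300411361838 263.71860784891584 172.67249751360424
-11 0 298.0348657843462 284.18269706962906 175.83115482142497
11 -20 299.7556774601395 260.0799455771002 150.35613591841056
0 -20 299.500738707935 283.59375588398507 153.51479322623126
-11 -20 299.25607947852086 306.1594531760945 156.673450534052
```

View pics/d1z.png

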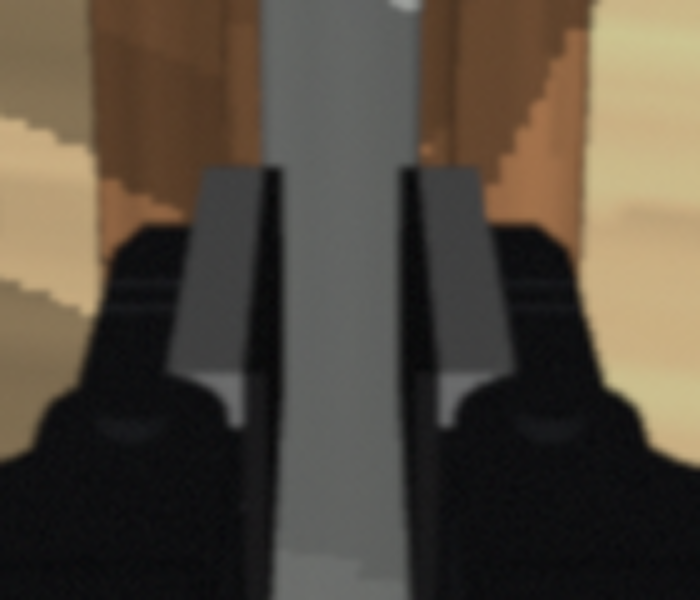

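The pads end at about world z 174 with the TCP reported at 154.5. They closed above the rail, so the real fingertips sit about 20 mm behind the reported TCP, not 19 mm ahead. Open and go 26 mm deeper, watching force.

```bash
python3 - <<'E'
from h import *
np.set_printoptions(precision=2,suppress=True)
x,y,_=bot.read_state()['ee_pos']
bot.move_gripper(40)
print(bot.servo_line([579.8,-141.7,128.5],speed=60,until_force=8))
s=bot.read_state(); print(s['ee_pos'],s['ft_force'])
bot.move_gripper(5,grip_force=80); s=bot.read_state(); print(s['grip_width'],s['grip_force'],s['ft_force'])
if s['grip_force']>20:
    bot.servo_line([579.8,-141.7,195],speed=60); bot.dwell(.4)
    s=bot.read_state(); print(s['ee_pos'],s['grip_width'],s['grip_force'],s['ft_force'],s['moment'],s['clock'])
snap('wrist','held2'); 
E
```

```text
False
[ 579.84 -141.71  128.42] [ 0.12 -0.04  0.04]
12.521806898640259 78.89684557914734 [1.17 0.54 3.79]
[ 579.79 -141.7   194.95] 12.159565961189598 77.9873263835907 [ 0.27  0.34 -4.  ] [-0.01 -0.03  0.  ] 14.4167
```

View pics/held2.png

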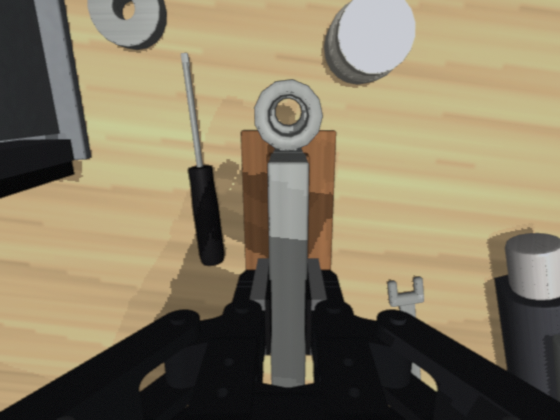

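Gate held (12.2 mm grip width, about 4 N weight); the knuckle is at (288,114). I've used up the picture allowance, so from here I'll measure by code.

```bash
cat > m.py <<'E'
from h import *
def blob(c,z0,z1,u0,u1,v0,v1,zp):
    "centre of enclosing circle of pixels with z in band, intersected at height zp"
    P=cloud(c)[...,2]; m=((P>z0)&(P<z1)).astype(np.uint8); k=np.zeros_like(m); k[v0:v1,u0:u1]=m[v0:v1,u0:u1]
    v,u=np.nonzero(k); pts=np.stack([u,v],1).astype(np.float32)
    w=np.array([ray(c,a,b,zp) for a,b in pts])[:,:2].astype(np.float32)
    (x,y),r=cv2.minEnclosingCircle(w); return np.array([x,y]),r,len(w),w.mean(0)
E
python3 - <<'E'
from m import *
np.set_printoptions(precision=2,suppress=True)
a=load('pin1'); print('pin',blob(a,139,150,265,312,88,118,144))
print('arm end',blob(a,117,124,265,312,88,118,120))
b=load('gate1'); print('kn0',blob(b,127,142,260,320,80,114,135))
c=load('held2'); print('kn',blob(c,195,208,240,340,75,140,201.5))
P=cloud(c); m=(P[...,2]>226)&(P[...,2]<242); m[260:]=0; m[:150]=0; m[:,:260]=0; m[:,315:]=0
p=P[m]; mu=p.mean(0); A=np.c_[p[:,:2]-mu[:2],np.ones(len(p))]; pl=np.linalg.lstsq(A,p[:,2],rcond=None)[0]
vt=np.linalg.svd(p[:,:2]-mu[:2])[2][0]; vt*=np.sign(vt[0]); print(len(p),mu,'plane',pl,'yaw',np.degrees(np.arctan2(vt[1],vt[0])))
E
```

```text
pin (array([528.02, 269.19]), 6.85875940322876, 286, array([528.06, 269.25], dtype=float32))
arm end (array([529.16, 269.43]), 13.110713005065918, 454, array([528.04, 269.35], dtype=float32))
kn0 (array([ 648.93, -132.76]), 14.187721252441406, 582, array([ 652.89, -132.31], dtype=float32))
kn (array([ 648.66, -132.84]), 14.29281997680664, 2289, array([ 650.76, -132.54], dtype=float32))
3991 [ 618.3  -136.71  233.63] plane [ -0.02  -0.   233.63] yaw 7.170716849633419
```

```bash
python3 - <<'E'
from m import *
np.set_printoptions(precision=3,suppress=True)
for n,z in(('gate1',168),('held2',234)):
    c=load(n); P=cloud(c); m=abs(P[...,2]-z)<7; m[260:]=0; m[:150 if z>200 else 110]=0; m[:,:260]=0; m[:,315:]=0; p=P[m]
    d=[np.cos(.125),np.sin(.125)]; print(n,np.polyfit(p[:,:2]@d,p[:,2],1)[0])
yt=np.radians(8.0); q=quat(down(yt)); d=np.array([np.cos(yt),np.sin(yt),0]); pin=np.array([528.05,269.2])
off=R.from_euler('z',yt-np.radians(7.19)).apply([648.75-579.8,-132.85+141.7,0])
T=np.array([pin[0],pin[1],165.5])-off; T[2]=165.5
bot.servo_line([390,-165,195],speed=220)
bot.servo_line(np.r_[(T-80*d)[:2],195],q,speed=220)
bot.servo_line(np.r_[(T-80*d)[:2],165.5],q,speed=100)
bot.dwell(.3)
print(bot.servo_line(T-15*d,q,speed=120,until_force=6)); bot.dwell(.4)
s=bot.read_state(); print(T,s['ee_pos'],s['ft_force'],s['grip_width'],s['clock'])
c=snap('wrist','pre'); np.save('pics/T.npy',T)
# at 15 mm short: gate knuckle top z=172; see where pin/arm are
print('kn',blob(c,165,179,240,340,60,140,172), 'want', (pin-15*d[:2]))
print('pin?',blob(c,140,149,240,340,0,140,144))
E
```

```text
gate1 -0.0012685967540705663
held2 -0.016220324441658586
False
[459.232 259.376 165.5  ] [444.24  257.3   165.607] [ 0.727 -0.016 -3.612] 12.297229716851412 19.3417
kn (array([512.98 , 267.129]), 14.308955192565918, 2305, array([515.047, 267.452], dtype=float32)) want [513.196 267.112]
pin? (array([527.983, 268.958]), 6.910102844238281, 338, array([530.99, 269.37], dtype=float32))
```

```bash
python3 - <<'E'
from m import *
np.set_printoptions(precision=3,suppress=True)
yt=np.radians(8.0); d=np.array([np.cos(yt),np.sin(yt),0]); z=np.array([0,0,1.])
Rr=R.from_rotvec(0.015*np.cross(d,z)); q=quat(Rr*down(yt))
s=bot.read_state(); kn=np.array([513.0,267.13,172]); off=Rr.apply(s['ee_pos']-kn)
pin=np.array([528.02,269.1])
T=np.r_[pin,172]+off; np.save('pics/T.npy',T)
bot.servo_line(T-15*d,q,speed=30)
print(bot.servo_line(T,q,speed=40,until_force=6)); bot.dwell(.4)
c=snap('wrist','pre2'); print('kn',blob(c,165,179,240,340,60,140,172)[0])
s=bot.read_state(); print(T,s['ee_pos'],s['ft_force'])
D=T.copy(); D[2]-=9; bot.servo_line(D,q,speed=40,until_force=6)
D[2]=T[2]-40; print(bot.servo_line(D,q,speed=15,until_force=3))
s=bot.read_state(); print('gate h above home',s['ee_pos'][2]-T[2]+34,s['ee_pos'],s['ft_force'],s['moment'],s['clock'])
E
```

```text
False
kn [528.021 269.11 ]
[459.395 259.292 164.542] [459.362 259.298 164.587] [ 0.411  0.518 -3.589]
True
gate h above home 0.33707135524556975 [459.254 259.284 130.879] [-2.671 -0.959  3.733] [ 0.012 -0.052 -0.011] 22.4667
```

Both knuckles went home on the first try, 0.3 mm from nominal height, with light force. Release, check it's seated, then swing with the rail caged loosely between the fingers.

```bash
python3 - <<'E'
from m import *
np.set_printoptions(precision=3,suppress=True)
yt=np.radians(8.0); H=np.array([528.05,269.1])
bot.move_gripper(24); bot.dwell(.4)
s=bot.read_state(); e=np.array(s['ee_pos']); print(s['grip_width'],s['grip_force'],s['ft_force'],e)
c=snap('wrist','hung'); print('kn',blob(c,129,143,240,340,40,140,138)); P=cloud(c)
m=abs(P[...,2]-170)<9; m[250:]=0; m[:,:255]=0; m[:,320:]=0; p=P[m]; print(len(p),np.polyfit(p[:,:2]@[np.cos(yt),np.sin(yt)],p[:,2],1)[0],np.median(p[:,2]),'yaw',np.degrees(np.arctan(np.polyfit(p[:,0],p[:,1],1)[0])))
r=e[:2]-H
zt=133.5
bot.servo_line([e[0],e[1],zt],quat(down(yt)),speed=30)
for k in range(12,85,12):
    a=np.radians(k); rr=R.from_euler('z',a).apply([r[0],r[1],0])
    hit=bot.servo_line([H[0]+rr[0],H[1]+rr[1],zt],quat(down(yt+a)),speed=45,until_force=10)
    s=bot.read_state(); print(k,hit,s['ft_force'],s['clock'])
    if hit: break
E
```

```text
24.19316781325748 0.0 [ 0.025  0.186 -0.018] [458.765 259.011 129.951]
kn (array([537.065, 270.198]), 22.32915687561035, 2950, array([534.96 , 270.118], dtype=float32))
3464 -0.010336443886741578 170.03432097189238 yaw 6.430204509261357
12 False [-0.181  0.35  -0.089] 23.9333
24 False [ 0.497 -0.024  0.613] 24.4083
36 False [ 0.582  1.059 -0.086] 24.8833
48 False [0.479 0.203 0.765] 25.3583
60 False [ 0.657 -0.496 -1.159] 25.8333
72 False [-1.212  1.211  0.592] 26.3083
84 False [-0.358  0.244 -0.033] 26.7833
```

```bash
cat >> m.py <<'E'
def rail(c,yaw,zc=170):
    P=cloud(c); m=abs(P[...,2]-zc)<9; m[250:]=0; m[:130]=0; m[:,:240]=0; m[:,335:]=0; p=P[m]
    d=np.array([np.cos(yaw),np.sin(yaw)]); n=np.array([-d[1],d[0]]); t=p[:,:2]@d
    return len(p),'slope',np.polyfit(t,p[:,2],1)[0],'z',np.median(p[:,2]),'yaw',np.degrees(yaw+np.arctan(np.polyfit(t,p[:,:2]@n,1)[0]))
E
python3 - <<'E'
from m import *
np.set_printoptions(precision=3,suppress=True)
yt=np.radians(8.0); H=np.array([528.05,269.1])
bot.dwell(.2); c=snap('wrist','sw'); print(rail(c,yt+np.radians(84)),c['state']['ft_force'])
print('kn',blob(c,130,143,240,340,60,140,138))
e=np.array(c['state']['ee_pos']); r=e[:2]-H
for k in (4,8,12,14,16):
    a=np.radians(k); rr=R.from_euler('z',a).apply([r[0],r[1],0])
    hit=bot.servo_line([H[0]+rr[0],H[1]+rr[1],133.5],quat(down(yt+np.radians(84)+a)),speed=15,until_force=3.5)
    s=bot.read_state(); print(84+k,hit,s['ft_force'],s['clock'])
    if hit: break
bot.dwell(.2); c=snap('wrist','sh'); print(rail(c,yt+np.radians(84+k)),c['state']['ft_force'],c['state']['grip_force'])
E
```

```text
(3435, 'slope', np.float64(-0.008095268859909108), 'z', np.float64(170.1882407407507), 'yaw', np.float64(88.62800170170475)) [ 0.271 -0.139 -0.202]
kn (array([528.56 , 267.119]), 14.3381929397583, 2185, array([528.567, 269.552], dtype=float32))
88 False [-0.039  0.804  1.113] 27.4917
92 False [-0.641  0.19  -0.882] 27.9667
96 True [-2.264  0.177  2.603] 28.2667
(3433, 'slope', np.float64(-0.012019833892036523), 'z', np.float64(170.24344772494047), 'yaw', np.float64(99.03112294508973)) [-2.865 -0.388  3.478] 1.6110482349176891
```

```bash
python3 - <<'E'
from m import *
np.set_printoptions(precision=3,suppress=True)
yt=np.radians(8.0); H=np.array([528.05,269.1])
s=bot.read_state(); e=np.array(s['ee_pos']); r=e[:2]-H
rr=R.from_euler('z',np.radians(-4)).apply([r[0],r[1],0])
bot.servo_line([H[0]+rr[0],H[1]+rr[1],133.5],speed=20)
s=bot.read_state(); print(s['ft_force'],s['grip_force'])
bot.move_gripper(36); e=bot.read_state()['ee_pos']
bot.servo_line([e[0],e[1],e[2]+20],speed=40,until_force=3)
bot.servo_line([e[0],e[1],250],speed=100); bot.dwell(.4)
c=snap('wrist','fin'); s=c['state']; print(s['ft_force'],s['clock'])
P=cloud(c); m=abs(P[...,2]-167)<12; m[:,:240]=0;m[:,335:]=0; m[:100]=0; p=P[m]
yaw=yt+np.pi/2; d=np.array([np.cos(yaw),np.sin(yaw)]); n=np.array([-d[1],d[0]]); t=(p[:,:2]-H)@d; nn=(p[:,:2]-H)@n
print(len(p),'extent',t.min(),t.max(),'slope',np.polyfit(t,p[:,2],1),'yaw rel',np.degrees(np.arctan(np.polyfit(t,nn,1)[0])),np.median(nn))
print('kn',blob(c,130,143,240,340,60,160,138))
for lo in range(-190,0,25):
    k=(t>lo)&(t<lo+25); 
    if k.any(): print(lo,k.sum(),np.median(p[k,2]),np.median(nn[k]))
snap('side','sf'); snap('top','tf')
E
```

```text
[-0.602  0.168 -0.099] 0.0
[0.315 0.137 0.138] 31.3583
4284 extent -192.81952524444907 -16.481219614219004 slope [  0.037 170.921] yaw rel -1.4191489227367926 1.512935643198302
kn (array([537.908, 270.39 ]), 23.856233596801758, 1197, array([535.982, 268.733], dtype=float32))
-190 460 164.2938795866657 3.547677190148697
-165 494 165.26974364407178 2.9572892752780495
-140 540 166.32633483358313 2.3162032309147023
-115 595 167.28066533302237 1.7005004005409774
-90 654 168.32502391019153 1.1597383708161266
-65 717 169.33176012263638 0.4135330339969135
-40 784 170.1735844103552 -0.08320374158611435
```

Hung and sagged 0.037 as specified, but the gate relaxed about 1.4° open once released. Push the free end home gently with closed fingers.

```bash
cat > fin.py <<'E'
from m import *
np.set_printoptions(precision=2,suppress=True)
yt=np.radians(8.0); H=np.array([528.05,269.1]); yaw=yt+np.pi/2
d=np.array([np.cos(yaw),np.sin(yaw)]); n=np.array([-d[1],d[0]])
def look(name):
    c=snap('wrist',name); P=cloud(c); m=abs(P[...,2]-167)<12; t=(P[...,:2]-H)@d; nn=(P[...,:2]-H)@n
    m&=(abs(nn)<25)&(t<-20)&(t>-188); m[260:]=0; p=t[m]
    f=np.polyfit(p,nn[m],1); print(name,m.sum(),'yaw rel',np.degrees(np.arctan(f[0])),'n at -165',np.polyval(f,-165),'slope',np.polyfit(p,P[...,2][m],1))
    return c
E
cat > push.py <<'E'
from fin import *
import sys
F=float(sys.argv[1]); tag=sys.argv[2]
q=quat(down(yaw)); W=lambda t,k,z: np.r_[H+d*t+n*k,z]
bot.move_gripper(0)
if bot.read_state()['ee_pos'][2]>200: bot.servo_line(W(-165,55,200),q,speed=150)
bot.servo_line(W(-165,50,129),q,speed=120); bot.dwell(.3)
hit=bot.servo_line(W(-165,8,129),q,speed=20,until_force=F); s=bot.read_state(); print(hit,(np.array(s['ee_pos'])[:2]-H)@n,s['ft_force'])
bot.dwell(.5); s=bot.read_state(); print(s['ft_force'])
look('p'+tag)
bot.servo_line(W(-165,55,129),q,speed=60)
bot.servo_line(W(-165,55,200),q,speed=150)
bot.servo_line(W(-70,20,255),q,speed=150); bot.dwell(.3); look('q'+tag); print(bot.read_state()['clock'])
E
python3 push.py 4 1
```

```text
True 19.380870899747546 [-1.92  0.75  1.24]
[-0.76  0.17  1.01]
p1 12117 yaw rel 0.2977741562441 n at -165 -1.310956428824916 slope [  0.04 170.51]
q1 2484 yaw rel -0.9493084295462605 n at -165 2.2611417893006216 slope [  0.04 170.88]
38.55
```

```bash
python3 - <<'E'
from fin import *
for nm in ('fin','p1','q1','pin1'):
    c=load(nm); P=cloud(c); t=(P[...,:2]-H)@d; nn=(P[...,:2]-H)@n; Z=P[...,2]
    for a in (-212,-206,-200,-194):
        m=(t>a)&(t<a+6)&(Z>108)&(Z<124)&(nn>-40)&(nn<10)
        print(nm,a,m.sum(),np.percentile(nn[m],[95,99]) if m.sum()>5 else '',np.median(Z[m]) if m.any() else '')
    m=(t>-188)&(t<-170)&(abs(Z-165)<9)&(abs(nn)<25)
    if m.sum()>5: print('  gate free end n',np.percentile(nn[m],[2,50,98]),m.sum())
E
```

```text
fin -212 162 [-7.95 -7.02] 120.1538826866796
fin -206 192 [-9.14 -7.63] 120.263959645238
fin -200 197 [-8.02 -7.01] 120.13314365804968
fin -194 205 [-8.87 -7.56] 120.18511282283794
  gate free end n [-3.12  3.72 10.3 ] 326
p1 -212 0  
p1 -206 1  120.44801581376461
p1 -200 183 [-20.11 -19.62] 120.81695963234213
p1 -194 415 [-20.19 -19.77] 120.85580114623679
  gate free end n [-7.63 -4.8  -0.53] 78
q1 -212 0  
q1 -206 0  
q1 -200 0  
q1 -194 12 [-34.34 -34.34] 120.37164783586462
pin1 -212 213 [-8.39 -7.62] 119.5195247895432
pin1 -206 339 [-9.07 -7.58] 120.0928176844995
pin1 -200 346 [-9.01 -7.52] 120.09199475132183
pin1 -194 348 [-8.98 -7.47] 120.12985595793734
```

Pad face is at n≈-7.3 and the gate's inner face at about -4.4, so a gap of about 2.6 mm remains: the first push stopped early on friction. I'll push on with a higher but still gentle threshold and retreat slowly.

```bash
sed -i 's/speed=20,until_force=F/speed=12,until_force=F/; s/W(-165,50,129),q,speed=120/W(-165,32,129),q,speed=120/; s/^bot.servo_line(W(-165,55,129),q,speed=60)/bot.servo_line(s["ee_pos"]+np.r_[n*6,0],q,speed=5); bot.servo_line(W(-165,55,129),q,speed=100)/; s/W(-70,20,255)/W(-73,0,255)/' push.py; python3 push.py 8 2; python3 - <<'E'
from fin import *
c=load('q2'); P=cloud(c); t=(P[...,:2]-H)@d; nn=(P[...,:2]-H)@n; Z=P[...,2]
m=(t>-188)&(t<-170)&(abs(Z-165)<9)&(abs(nn)<25); print('free n',np.percentile(nn[m],[2,50,98]),m.sum())
m=(t>-206)&(t<-194)&(Z>108)&(Z<124)&(nn>-40)&(nn<10); print('pad',np.percentile(nn[m],99) if m.sum()>5 else '')
E
```

```text
True 19.403486869110353 [-1.5  -0.03  1.84]
[-2.33 -0.78  1.49]
p2 12119 yaw rel 0.3264386930241956 n at -165 -1.3832871019404283 slope [  0.04 170.51]
q2 2447 yaw rel -0.5802912372957301 n at -165 0.6694986680397845 slope [  0.04 171.33]
46.1917Traceback (most recent call last):
  File "<stdin>", line 3, in <module>
    return _quantile_unchecked(
        a, q, axis, out, overwrite_input, method, keepdims, weights)
    return _ureduce(a,
                    func=_quantile_ureduce_func,
    ...<5 lines>...
                    overwrite_input=overwrite_input,
                    method=method)
    r = func(a, **kwargs)
    result = _quantile(arr,
                       quantiles=q,
    ...<2 lines>...
                       out=out,
                       weights=wgt)
    slices_having_nans = np.isnan(arr[-1, ...])
                                  ~~~^^^^^^^^^
IndexError: index -1 is out of bounds for axis 0 with size 0
```

```bash
cat > v.py <<'E'
from fin import *
import sys
bot.move_gripper(85); f=load('fin')['state']
bot.servo_line(f['ee_pos'],f['tool_rot'],speed=100); bot.dwell(.3)
c=look(sys.argv[1]); P=cloud(c); t=(P[...,:2]-H)@d; nn=(P[...,:2]-H)@n; Z=P[...,2]
m=(t>-188)&(t<-160)&(abs(Z-165)<9)&(abs(nn)<25)
if m.any(): print('free n',np.percentile(nn[m],[2,50,98]),m.sum())
m=(t>-206)&(t<-194)&(Z>108)&(Z<124)&(nn>-40)&(nn<10)
if m.any(): print('pad',np.percentile(nn[m],99))
print(bot.read_state()['clock'])
E
python3 v.py f2
```

```text
f2 2395 yaw rel -0.6849074528806953 n at -165 0.9018823347304572 slope [  0.04 171.3 ]
free n [-5.91  0.85  7.54] 510
pad -8.868883247830983
47.575
```

```bash
python3 - <<'E'
from fin import *
q=quat(down(yaw)); W=lambda t,k,z: np.r_[H+d*t+n*k,z]
bot.servo_line(W(-165,55,200),q,speed=150); bot.move_gripper(0)
bot.servo_line(W(-165,32,129),q,speed=120); bot.servo_line(W(-165,24,129),q,speed=30); bot.dwell(.2)
hit=bot.servo_line(W(-165,14,129),q,speed=6,until_force=5); s=bot.read_state(); e=np.array(s['ee_pos']); print(hit,(e[:2]-H)@n,s['ft_force'],s['clock'])
bot.dwell(.2); bot.servo_line(e+np.r_[n*4,0],q,speed=2.5); bot.servo_line(W(-165,55,129),q,speed=60); bot.servo_line(W(-165,55,200),q,speed=120)
E
python3 v.py f3
```

```text
True 19.504496814693756 [-0.91  0.24  1.  ] 51.625
f3 2390 yaw rel -0.5306714506485128 n at -165 0.5118901812563357 slope [  0.04 171.28]
free n [-6.31  0.33  7.09] 509
pad -9.258543022298484
57.2
```

```bash
python3 -c "
from rig import bot
print(bot.finish_job())"
```

```text
the job is handed in; nothing more can be done
None
```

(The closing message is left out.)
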